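# Point out the things for tea on the plank shelf

### The arm

A 6-joint arm with a two-finger parallel gripper is mounted at the origin on the work surface. World frame = base frame: x ahead of the robot, y to its left, z up, the work surface at z = 0. Lengths are in m, angles in rad, forces in N, time in s.
With the tool pointing down it reaches from about 0.3 to 0.875 m from the base axis. Payload 6.4 kg.
Tool frame: the origin (TCP) lies midway between the tips of the shut fingers; the grasp point (between the pads) lies ctrl.grip_depth behind it (ctrl.grip_depth is the distance from the TCP to the grasp point, in m); x points along the fingers, y is the direction in which the jaws open and shut, and the axes are right-handed (so a half turn about x gives the same grasp; the last joint's range is limited). The gripper opens to 85 mm and grips with 20 to 120 N. Pads are 22 mm wide; open, the fingers measure 114 mm over their backs; the gripper's body (76 mm by 85 mm) begins 54 mm behind the grasp point. The pads swing forward as they close: fully open they stand 13 mm farther back than shut.
Start: joints at [-1.363, 0.181, 1.607, -0, 1.354, -0.206], TCP at [0.231, -0.526, 0.204] pointing down, gripper open.
Joint ranges: [-2.99, 2.99], [-0.89, 2.07], [0.3, 2.58], [-1.14, 4.28], [0, 2.63], [-3.12, 3.12]. Speed limits (rad/s): [2.57, 2.57, 3.01, 3.14, 3.14, 3.14].

### API

Orientations are given as a unit quaternion [w, x, y, z].
In Python, from bench import ctrl gives the robot as it stands.
- The arm moves only by the tool carry_out, never from a script. Its argument "motion" is one flat list of numbers, 7 for each row, row after row: the turn, a rotation vector about the tool's x, y, z in degrees, then the shift along the tool's x, y, z in m, then the gripper's target within -1 to 1 (shut at 1, half-way at 0, fully open at -1). A call has 1 to 10 rows; each row shifts and turns the pose as measured when the row begins, along the tool's axes as they then stand; what a row does not reach is not made up. A row lasts 1/10 s, in which the tool goes at most 50 mm and 8.59 degrees, less where a joint would pass 70% of its speed; a pose out of reach is approached as far as the arm can. A call with a gripper value outside its range is refused whole. The fingers move at their own pace and stop on an object; the grip force is fixed at half the most. Time passes only in rows, so rows that do not move let the fingers close. It gives the time, the measured TCP pose, the force and the opening at its end, in the units of the state.
- ctrl.get_obs(): the state, without advancing time (a new reading comes with each control period).
- ctrl.camera(name): name is "scene" or "top"; returns the picture (480x640x3 uint8, blue, green, red); there is no depth.
- ctrl.camera_params(name): a dict with "mtx" (3x3 intrinsics, pixels), "k1" (the pictures are not rectified: a ray, as slopes to the right and down, at radius r is drawn at 1 + k1 r^2 times it, then the intrinsics apply), "pose" (4x4, takes a point from camera to world coordinates). Camera axes: x right, y down, z forward; pixel columns grow to the right and rows downward; lengths in m; the calibration is good to about 2 mm. A picture is of the moment at which its call begins. camera_params takes no time and is no camera call.
- ctrl.hand_in(): hands the job in, once; it reports no verdict.
Trained networks look in the newest picture that a camera, given by its name, has taken for a name from the list of things; names that differ only in an ending like _2 or _b are one class to them, and where a whole thing is asked for, a point or a joint stands for the part that bears it (a point fixed in the world has none). Each returns a list of dicts, best first, with "conf" (0 to 1); they miss things now and then, are a little off and sometimes report something else, mostly with a low value. They report only what shows in the picture. A call takes as long as a camera call.
- ctrl.boxes_of(camera, thing): "point" ([x, y, z] in m, in the coordinates of the camera as it stood for that picture, good to about 4 mm: the middle of the surface that is visible of it).
- ctrl.trace(camera, thing): "pixels" (480x640 bool, what is visible of it).
- ctrl.landmark_of(camera, thing): "point" ([x, y, z] in m, in the coordinates of the camera as it stood for that picture, good to about 4 mm: a listed point, or the origin of a listed thing).
The state is a dict: "time_s": time; "q": joint angles; "dq": joint speeds; "joint_efforts": joint torques, N m; "eef_pos": TCP position; "eef_rot": TCP orientation; "wrist_force": force on the tool from outside, world axes, zero at the start; "torque": the same for the moment, N m; "opening": opening from 0.0 (shut) to 1.0 (fully open).
Only numpy, scipy, OpenCV 4.12 (cv2) and the standard library are available. Lean on these libraries where they do the work, as an engineer would, in place of code of your own. Each camera call takes 0.05 s, during which the arm holds its last target. There are 200 camera calls.

### The job

Show the new kitchen helper what to take down for tea by pointing from above with the fingertips: first at the larger of the two white enamel mugs, then at the glass jar with the clip-on lid, and last at the knob of the sufuria lid. Each time keep the fingertips a few centimetres above the middle of the thing for about two seconds, and on the way never come down over the smaller mug or the canister. Touch and move nothing, and finish still pointing at the knob.

Things in the scene. Friction and masses are not known exactly. Their poses are not given: they have to be found in the camera images.
- plank: rough cypress plank shelf on mud bricks, fixed, 360 (x) by 960 (y) mm, its upper face 80 mm above the work surface; origin at the centre of its underside at work-surface height; a loose row of things stands on it, their order along y changes
- mug_large: larger white enamel steel mug, 100 mm high, 96 mm across, open upward, with a loop handle standing 32 mm out on its own +y side (turned roughly towards the robot); origin at the centre of its underside
- mug_large_mouth (a point): centre of the larger mug's mouth, level with its rim, 100 mm above its underside; axes as the mug's, z up
- jar: clear glass jar, 130 mm high, 96 mm across, with a glass lid on a dark rubber ring held by a steel wire clip on its own -x side (towards the robot; the wire stands out to 58 mm from the axis); origin at the centre of its underside
- jar_top (a point): centre of the top of the jar's lid, 130 mm above its underside; z up
- lid: dented aluminium sufuria lid lying flat, rim down, 170 mm across, with a black knob 32 mm across in the middle, 44 mm high in all; origin at the centre of its underside
- lid_knob (a point): top of the knob in the middle of the sufuria lid, 44 mm above the lid's underside; z up
- mug_small: smaller white enamel steel mug, 62 mm high, 68 mm across, loop handle standing 32 mm out on its own +y side; a bystander; origin at the centre of its underside
- mug_small_mouth (a point): centre of the smaller mug's mouth, level with its rim, 62 mm above its underside; z up
- canister: green plastic canister with a shut flip-top lid, 124 mm high, 98 mm across; a bystander; origin at the centre of its underside
- canister_top (a point): centre of the canister's top, 124 mm above its underside; z up
- stick: wooden cooking stick lying along y behind the row (away from the robot), 362 mm long, 44 mm wide at its blade (+y end), 12 mm high; a bystander; origin on its underside, 170 mm from the handle end

How it is judged:
On the way, in this order (a step that is already met when the one before it is completed fails the run):
1. the larger mug is pointed at from above for 1.5 s (horizontal distance between the grasp point and mug_large_mouth below 0.03 m and z of the grasp point in the frame of mug_large_mouth between 0.022 and 0.09 m), for 1.5 s.
2. then the glass jar is pointed at from above for 1.5 s (horizontal distance between the grasp point and jar_top below 0.03 m and z of the grasp point in the frame of jar_top between 0.022 and 0.09 m), for 1.5 s.
3. then the knob of the sufuria lid is pointed at from above for 1.5 s (horizontal distance between the grasp point and lid_knob below 0.03 m and z of the grasp point in the frame of lid_knob between 0.022 and 0.09 m), for 1.5 s.
At the end, for the whole second after the job is handed in: The hand still points at the knob: the grasp point (some 19 mm behind the fingertips) is within 30 mm sideways of the knob's middle and 22 to 90 mm above its top (the same window counts for mug and jar); every loose thing is at rest within 8 mm of where it began (all of step 3 and distance of each of mug_large, mug_small, jar, lid, canister, stick from where it was at the start of the episode below 0.008 m and linear speed of each of mug_large, mug_small, jar, lid, canister, stick below 0.02 m/s); the robot touches nothing.
It fails at once if the robot touches the shelf or anything on it (over 0.3 N) (contact force between any of the fingers, the arm and mug_large above 0.3 N or contact force between any of the fingers, the arm and mug_small above 0.3 N or contact force between any of the fingers, the arm and jar above 0.3 N or contact force between any of the fingers, the arm and lid above 0.3 N or contact force between any of the fingers, the arm and canister above 0.3 N or contact force between any of the fingers, the arm and stick above 0.3 N or contact force between any of the fingers, the arm and plank above 0.3 N).
It fails at once if something on the shelf is moved or lifted by more than 8 mm (distance of any of mug_large, mug_small, jar, lid, canister, stick from where it was at the start of the episode above 0.008 m).
It fails at once if the hand comes down over the smaller mug or the canister (grasp point within 30 mm of its middle and under 70 mm above its top) ((horizontal distance between the grasp point and mug_small_mouth below 0.03 m and z of the grasp point in the frame of mug_small_mouth below 0.07 m) or (horizontal distance between the grasp point and canister_top below 0.03 m and z of the grasp point in the frame of canister_top below 0.07 m)).
It also fails if it takes over 58 s, if anything falls off the work surface, if the arm or the gripper's body presses on something with over 40 N, if the wrist force passes 120 N, or if a joint passes its speed limit or range.

## Working session

There is one attempt and no reset: what is moved stays moved. The work goes in short steps, Python scripts to look and compute and a tool call to move; the robot and the scene stay as the last step left them, time stands still between calls to the robot, and variables do not carry over. Pictures are saved under pics/ and viewed, about 8 in all and at most 12, crops included, and the job is handed in when it is done.

Besides the shell and the picture viewer there is one more tool, called after "Call:" by a JSON object that holds its "op" and its "data", one argument or row to a line. carry_out: Moves the arm, as the interface text tells. Its arguments: {"type":"object","properties":{"motion":{"type":"array"}},"required":["motion"]}

```bash
mkdir -p pics; cat > h.py <<'E'
import numpy as np, cv2
from bench import ctrl
def W(cam,p):
    T=np.array(ctrl.camera_params(cam)["pose"]); return (T@np.r_[p,1])[:3]
E
python3 - <<'E'
from h import *
np.set_printoptions(precision=3,suppress=True)
for c in("scene","top"):
    cv2.imwrite(f"pics/{c}1.png",ctrl.camera(c))
    print(c,np.array(ctrl.camera_params(c)["pose"])[:3,3])
    for t in["mug_large_mouth","jar_top","lid_knob","mug_small_mouth","canister_top","plank","stick"]:
        for d in ctrl.landmark_of(c,t)[:3]: print(t,round(d["conf"],2),W(c,d["point"]))
print(ctrl.get_obs(),ctrl.grip_depth)
E
```

```text
scene [ 1.026 -0.356  0.864]
mug_large_mouth 0.91 [ 0.535 -0.355  0.177]
mug_large_mouth 0.28 [ 0.515 -0.183  0.081]
jar_top 0.84 [0.512 0.139 0.206]
lid_knob 0.76 [ 0.527 -0.185  0.12 ]
mug_small_mouth 0.59 [ 0.523 -0.017  0.146]
canister_top 0.73 [0.53  0.317 0.205]
plank 0.8 [ 0.567 -0.025  0.005]
plank 0.51 [0.526 0.315 0.207]
plank 0.25 [ 0.527 -0.183  0.121]
stick 0.64 [0.703 0.017 0.08 ]
top [0.419 0.014 1.069]
mug_large_mouth 0.67 [ 0.536 -0.356  0.176]
jar_top 0.95 [0.514 0.138 0.21 ]
lid_knob 0.56 [ 0.52  -0.189  0.124]
lid_knob 0.42 [ 0.568 -0.023  0.002]
mug_small_mouth 0.85 [ 0.521 -0.009  0.14 ]
canister_top 0.67 [0.535 0.313 0.204]
plank 0.61 [ 0.565 -0.02   0.   ]
stick 0.8 [0.709 0.014 0.081]
{'time_s': 0.8, 'q': array([-1.363,  0.181,  1.607, -0.   ,  1.354, -0.206]), 'dq': array([-0.   , -0.002,  0.   , -0.   , -0.   , -0.002]), 'joint_efforts': array([ -0.002, -44.481, -35.166,  -0.001,   0.001,  -0.   ]), 'eef_pos': array([ 0.231, -0.526,  0.204]), 'eef_rot': array([-0.145, -0.692, -0.145,  0.692]), 'wrist_force': array([ 0.106, -0.146,  0.144]), 'torque': array([ 0.026,  0.015, -0.019]), 'opening': 0.9979336007538239} 0.0187
```

View pics/scene1.png

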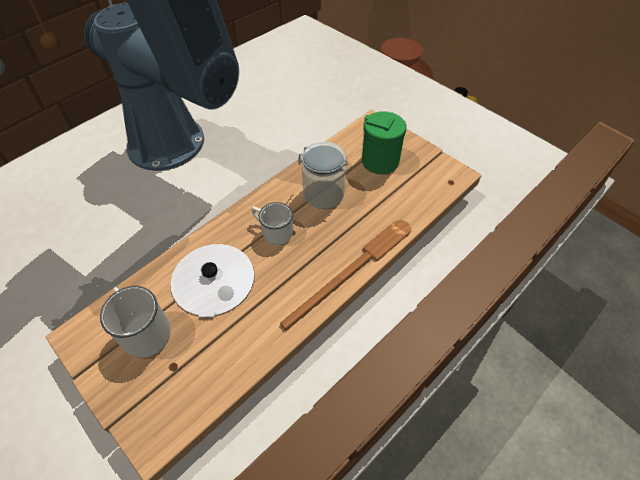

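View pics/top1.png

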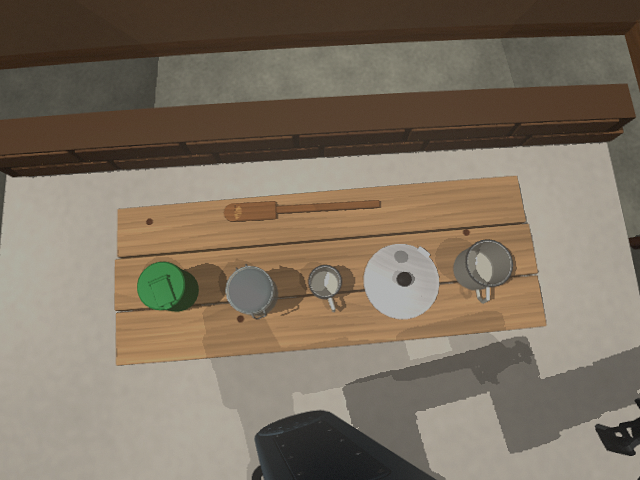

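```bash
python3 - <<'E'
from scipy.spatial.transform import Rotation as R
from h import *
q=ctrl.get_obs()["eef_rot"];print(R.from_quat(np.roll(q,-1)).as_matrix().round(3))
E
```

```text
[[-0.     0.402 -0.916]
 [-0.    -0.916 -0.402]
 [-1.     0.     0.   ]]
```

The pictures agree with the networks. In the top picture the big mug is at about (490,262), the lid knob (404,279), the small mug (325,281), the jar (250,290) and the canister (165,286). The heights fit 0.18, 0.124, 0.142, 0.21 and 0.204 m. I'll rise first and shut the fingers.

Call:
{"op": "carry_out", "data": {
  "motion": [0, 0, 0, -0.03, 0, 0, 1, 0, 0, 0, -0.03, 0, 0, 1, 0, 0, 0, -0.03, 0, 0, 1, 0, 0, 0, -0.03, 0, 0, 1, 0, 0, 0, 0, -0.004, -0.04, 1, 0, 0, 0, 0, -0.004, -0.04, 1, 0, 0, 0, 0, -0.004, -0.04, 1, 0, 0, 0, 0, -0.004, -0.04, 1, 0, 0, 0, 0, -0.004, -0.04, 1, 0, 0, 0, 0, 0, 0, 1]
}}

```text
time_s: 1.8
eef_pos: [0.4112, -0.4254, 0.3298]
eef_rot: [0.143, 0.693, 0.143, -0.692]
wrist_force: [-0.5, -0.1, 0.1]
opening: 0.005
```

Call:
{"op": "carry_out", "data": {
  "motion": [0, 0, 0, 0, -0.004, -0.04, 1, 0, 0, 0, 0, -0.004, -0.04, 1, 0, 0, 0, 0, -0.004, -0.04, 1, 0, 0, 0, 0, -0.003, -0.022, 1, 0, 0, 0, 0, 0, 0, 1, 0, 0, 0, 0.03, 0, 0, 1, 0, 0, 0, 0.03, 0, 0, 1, 0, 0, 0, 0, 0, 0, 1]
}}

```text
time_s: 2.6
eef_pos: [0.5373, -0.3565, 0.2689]
eef_rot: [-0.145, -0.692, -0.142, 0.693]
wrist_force: [-0.1, 0.2, -0.0]
opening: 0.002
```

Down 52 mm to TCP z 0.217 (fingertips about 37 mm above the rim, grasp point 56 mm), then hold for over 2 s.

Call:
{"op": "carry_out", "data": {
  "motion": [0, 0, 0, 0.025, 0, 0, 1, 0, 0, 0, 0.02, 0, 0, 1, 0, 0, 0, 0.007, 0, 0, 1, 0, 0, 0, 0, 0, 0, 1]
}}

```text
time_s: 3.0
eef_pos: [0.5353, -0.3616, 0.221]
eef_rot: [0.145, 0.693, 0.138, -0.692]
wrist_force: [0.1, 1.2, 0.3]
opening: 0.001
```

```bash
python3 - <<'E'
from h import *
print(ctrl.get_obs()["eef_pos"])
a=ctrl.camera("scene");b=ctrl.camera("top")
cv2.imwrite("pics/mug.png",np.hstack([a[200:440,20:340],b[140:380,310:630]]))
for c in("scene","top"):
    for d in ctrl.landmark_of(c,"mug_large_mouth")[:2]: print(round(d["conf"],2),W(c,d["point"]).round(3))
E
```

```text
[ 0.53530687 -0.36157435  0.22102293]
0.56 [ 0.537 -0.354  0.178]
0.41 [ 0.518 -0.183  0.078]
0.91 [ 0.538 -0.357  0.177]
```

View pics/mug.png

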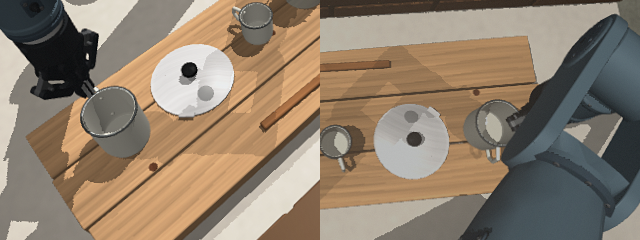

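The picture shows the fingertips at crop (97,93) in the scene view and about (515,118) in the top view, which looks off the mouth's middle. I'll check this against the projected TCP.

```bash
cat >> h.py <<'E'
def proj(cam,p):
    P=ctrl.camera_params(cam);c=np.linalg.inv(np.array(P["pose"]))@np.r_[p,1];s=c[:2]/c[2]
    s=s*(1+P["k1"]*(s@s));return (np.array(P["mtx"])@np.r_[s,1])[:2]
E
python3 - <<'E'
from h import *
o=ctrl.get_obs();e=o["eef_pos"];print(o["time_s"],e,o["wrist_force"],o["q"])
from scipy.spatial.transform import Rotation as R
r=R.from_quat(np.roll(o["eef_rot"],-1)).as_matrix();print(r.round(3))
out=[]
for c,(x0,y0) in(("scene",(60,230)),("top",(420,190))):
    im=ctrl.camera(c)
    for p,k in((e,(0,0,255)),(e-.0187*r[:,0],(0,255,255)),(np.array([.536,-.356,.18]),(0,255,0))):
        u=proj(c,p);print(c,u.round(1));cv2.circle(im,tuple(int(v) for v in u.round()),1,k,-1)
    out.append(cv2.resize(im[y0:y0+150,x0:x0+130],None,fx=3,fy=3,interpolation=cv2.INTER_CUBIC))
cv2.imwrite("pics/mug2.png",np.hstack(out))
E
```

```text
3.2 [ 0.53651576 -0.36175775  0.22263065] [-0.57119078  0.67779713  0.6701194 ] [-0.77429473  0.3168534   1.40385389 -0.00377241  1.4092768   0.39303694]
[[ 0.006  0.393 -0.919]
 [-0.011 -0.919 -0.393]
 [-1.     0.012 -0.001]]
scene [113.  301.6]
scene [108.8 295.8]
scene [125.  311.5]
top [502.7 258.5]
top [506.6 257. ]
top [491.5 262.4]
```

View pics/mug2.png

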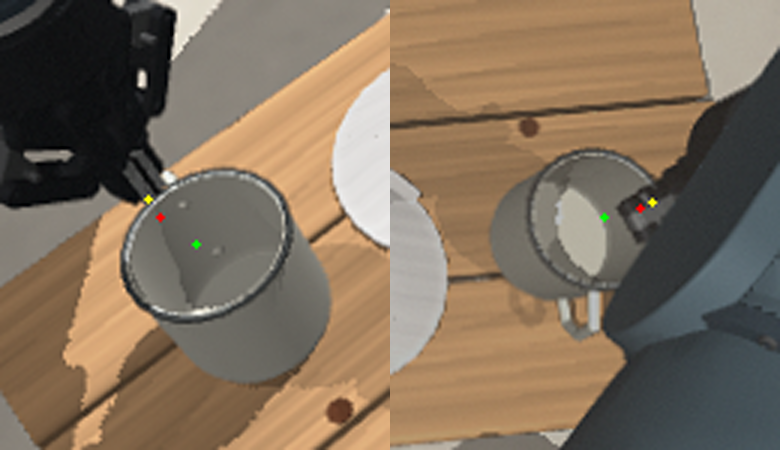

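```bash
python3 - <<'E'
from h import *
out=[]
for c,(x0,y0) in(("scene",(85,255)),("top",(470,225))):
    im=ctrl.camera(c)
    out.append(cv2.resize(im[y0:y0+65,x0:x0+60],None,fx=6.6,fy=6.6,interpolation=cv2.INTER_NEAREST))
cv2.imwrite("pics/mug3.png",np.hstack(out))
o=ctrl.get_obs();print(o["time_s"],o["eef_pos"],o["wrist_force"])
E
```

```text
3.4 [ 0.53632769 -0.36113202  0.22160533] [-0.57476596 -0.86055679 -0.25195432]
```

View pics/mug3.png

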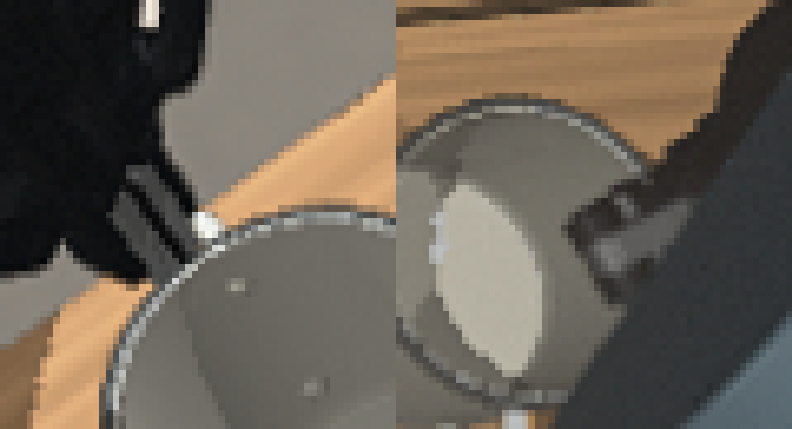

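The fingertips show in front of the mug's opening at about (501,261) in the top view and (111,297) in the scene view. That is within about 8 mm of the projected TCP, and far inside the window. I'll nudge towards the middle and hold.

Call:
{"op": "carry_out", "data": {
  "motion": [0, 0, 0, 0, -0.003, -0.006, 1, 0, 0, 0, 0, 0, 0, 1, 0, 0, 0, 0, 0, 0, 1, 0, 0, 0, 0, 0, 0, 1, 0, 0, 0, 0, 0, 0, 1, 0, 0, 0, 0, 0, 0, 1, 0, 0, 0, 0, 0, 0, 1, 0, 0, 0, 0, 0, 0, 1, 0, 0, 0, 0, 0, 0, 1, 0, 0, 0, 0, 0, 0, 1]
}}

```text
time_s: 4.4
eef_pos: [0.5414, -0.3553, 0.222]
eef_rot: [0.146, 0.694, 0.138, -0.692]
wrist_force: [0.1, 1.5, -0.2]
opening: -0.001
```

Call:
{"op": "carry_out", "data": {
  "motion": [0, 0, 0, 0, 0, 0, 1, 0, 0, 0, 0, 0, 0, 1, 0, 0, 0, 0, 0, 0, 1, 0, 0, 0, 0, 0, 0, 1, 0, 0, 0, 0, 0, 0, 1, 0, 0, 0, 0, 0, 0, 1, 0, 0, 0, 0, 0, 0, 1, 0, 0, 0, 0, 0, 0, 1, 0, 0, 0, 0, 0, 0, 1, 0, 0, 0, 0, 0, 0, 1]
}}

```text
time_s: 5.4
eef_pos: [0.5413, -0.3553, 0.2219]
eef_rot: [0.146, 0.694, 0.138, -0.692]
wrist_force: [0.0, 0.6, 0.2]
opening: -0.001
```

Call:
{"op": "carry_out", "data": {
  "motion": [0, 0, 0, -0.035, 0, 0, 1, 0, 0, 0, -0.035, 0, 0, 1, 0, 0, 0, -0.035, 0, 0, 1, 0, 0, 0, 0, 0, 0, 1, 0, 0, 0, 0, -0.039, -0.014, 1, 0, 0, 0, 0, -0.039, -0.014, 1, 0, 0, 0, 0, -0.039, -0.014, 1, 0, 0, 0, 0, -0.039, -0.014, 1, 0, 0, 0, 0, -0.039, -0.014, 1, 0, 0, 0, 0, -0.039, -0.014, 1]
}}

```text
time_s: 6.4
eef_pos: [0.5242, -0.1032, 0.3242]
eef_rot: [0.142, 0.693, 0.136, -0.693]
wrist_force: [0.9, 1.4, 0.7]
opening: 0.0
```

Call:
{"op": "carry_out", "data": {
  "motion": [0, 0, 0, 0, -0.039, -0.014, 1, 0, 0, 0, 0, -0.039, -0.014, 1, 0, 0, 0, 0, -0.039, -0.014, 1, 0, 0, 0, 0, -0.039, -0.014, 1, 0, 0, 0, 0, 0, 0, 1]
}}

```text
time_s: 6.9
eef_pos: [0.5128, 0.0736, 0.3213]
eef_rot: [0.143, 0.693, 0.138, -0.693]
wrist_force: [0.6, -1.1, 0.1]
opening: 0.004
```

```bash
cat >> h.py <<'E'
from scipy.spatial.transform import Rotation as R
def to(t):
    o=ctrl.get_obs();r=R.from_quat(np.roll(o["eef_rot"],-1))
    down=R.from_matrix(np.c_[[0,0,-1],[.402,-.916,0],[-.916,-.402,0]])
    print(o["time_s"],o["eef_pos"].round(4),"turn",(r.inv()*down).as_rotvec(degrees=True).round(1),"shift",r.inv().apply(np.array(t)-o["eef_pos"]).round(4))
E
python3 -c "
from h import *
to([.515,.139,.30])"
```

```text
6.9 [0.5128 0.0736 0.3213] turn [-0.8  0.  -0.4] shift [ 0.0209 -0.0595 -0.0275]
```

Call:
{"op": "carry_out", "data": {
  "motion": [0, 0, 0, 0, -0.03, -0.014, 1, 0, 0, 0, 0, -0.03, -0.014, 1, 0, 0, 0, 0, 0, 0, 1, 0, 0, 0, 0.03, 0, 0, 1, 0, 0, 0, 0.025, 0, 0, 1, 0, 0, 0, 0, 0, 0, 1]
}}

```text
time_s: 7.5
eef_pos: [0.5159, 0.1393, 0.2636]
eef_rot: [0.145, 0.693, 0.138, -0.692]
wrist_force: [-0.6, -1.6, -0.5]
opening: 0.001
```

```bash
python3 - <<'E'
from h import *
to([.517,.139,.248])
e=ctrl.get_obs()["eef_pos"];out=[]
for c in("scene","top"):
    im=ctrl.camera(c);u=proj(c,e).astype(int);print(c,u,proj(c,np.array([.513,.139,.21])).round(),W(c,ctrl.landmark_of(c,"jar_top")[0]["point"]).round(3))
    x,y=np.clip(u-50,0,None);out.append(cv2.resize(im[y:y+100,x:x+100],(400,400),interpolation=0))
cv2.imwrite("pics/jar.png",np.hstack(out))
E
```

```text
7.5 [0.5159 0.1393 0.2636] turn [-0.6  0.  -0.6] shift [ 0.0156  0.0006 -0.0009]
scene [324 132] [323. 152.] [0.512 0.14  0.209]
top [243 283] [248. 288.] [0.513 0.137 0.21 ]
```

View pics/jar.png

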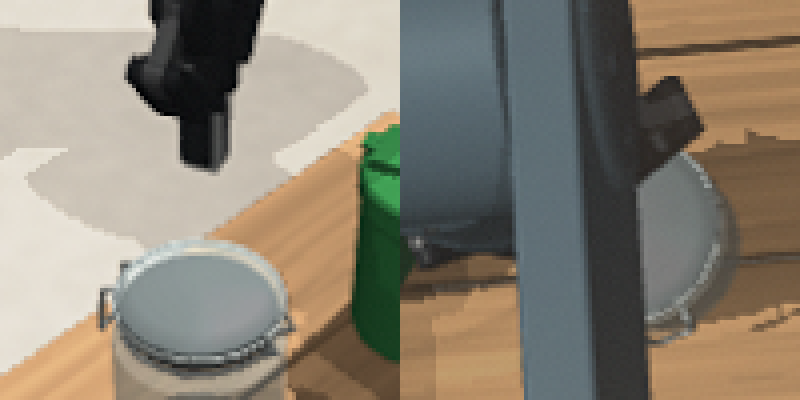

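The scene view shows the tip about 9 px above the projected TCP, a consistent offset. I'll triangulate the real tip from the mug pictures and compare it here.

```bash
python3 - <<'E'
from h import *
from scipy.optimize import least_squares as ls
s=ls(lambda p:np.r_[proj("scene",p)-[111,297],proj("top",p)-[501,261]],[.536,-.36,.22]);print("mug tip",s.x.round(3),s.fun.round(1),"reading .536 -.361 .222")
e=ctrl.get_obs()["eef_pos"]
# jar scene: tip at crop(205,165)
t=np.array([274+205/4,82+165/4]);J=np.c_[[ (proj("scene",e+d)-proj("scene",e))/10 for d in .01*np.eye(3)]]
print("px err",t-proj("scene",e),"px/mm x,y,z",J.round(2))
J=np.c_[[ (proj("top",e+d)-proj("top",e))/10 for d in .01*np.eye(3)]];print(J.round(2))
print(ctrl.get_obs()["q"].round(4))
im=ctrl.camera("scene");cv2.imwrite("pics/full.png",im)
E
```

```text
mug tip [ 0.53  -0.358  0.226] [ 1.2 -0.1  1.3  0.4] reading .536 -.361 .222
px err [-0.03420598 -8.26556204] px/mm x,y,z [[ 0.35  0.24]
 [ 0.36 -0.23]
 [ 0.   -0.39]]
[[-0.02 -0.55]
 [-0.55  0.03]
 [-0.09 -0.06]]
[ 0.048   0.0398  1.6318 -0.0088  1.4586  1.2178]
```

At the mug the triangulated tip agreed with the reading to within about 7 mm. At the jar the tip may be up to about 20 mm high, so I'll aim nominally at 50 mm above the lid, where either case is inside the window.

Call:
{"op": "carry_out", "data": {
  "motion": [0, 0, 0, 0.012, 0, 0, 1, 0, 0, 0, 0.01, 0, 0, 1, 0, 0, 0, 0, 0, 0, 1, 0, 0, 0, 0, 0, 0, 1, 0, 0, 0, 0, 0, 0, 1, 0, 0, 0, 0, 0, 0, 1, 0, 0, 0, 0, 0, 0, 1, 0, 0, 0, 0, 0, 0, 1, 0, 0, 0, 0, 0, 0, 1, 0, 0, 0, 0, 0, 0, 1]
}}

```text
time_s: 8.75
eef_pos: [0.5205, 0.1396, 0.2479]
eef_rot: [0.145, 0.698, 0.137, -0.687]
wrist_force: [-0.1, 0.2, 0.1]
opening: 0.001
```

```bash
python3 - <<'E'
from h import *
to([.515,.139,.241])
e=ctrl.get_obs()["eef_pos"];out=[]
for c in("scene","top"):
    im=ctrl.camera(c);u=proj(c,e).astype(int);print(u)
    x,y=np.clip(u-50,0,None);out.append(cv2.resize(im[y:y+100,x:x+100],(400,400),interpolation=0))
cv2.imwrite("pics/jar2.png",np.hstack(out))
E
```

```text
8.75 [0.5205 0.1396 0.2479] turn [-0.7 -0.7 -0.8] shift [ 0.0068 -0.0017  0.0053]
[325 139]
[244 282]
```

View pics/jar2.png

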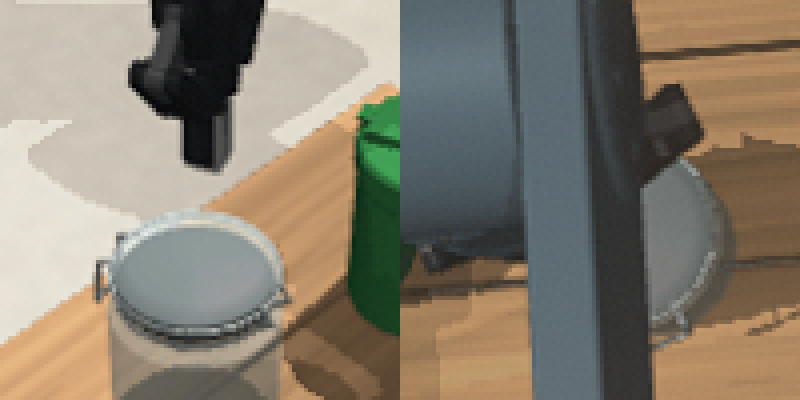

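Pictures 6 and 7 show the tip at about (326,131) in the scene view, well above the jar lid's middle at about (324,158). There may be more gap than the reading says, so I'll lower another 15 mm and hold 2 s, which satisfies both readings.

Call:
{"op": "carry_out", "data": {
  "motion": [0, 0, 0, 0.008, 0, 0.002, 1, 0, 0, 0, 0.007, 0, 0.002, 1, 0, 0, 0, 0, 0, 0, 1, 0, 0, 0, 0, 0, 0, 1, 0, 0, 0, 0, 0, 0, 1, 0, 0, 0, 0, 0, 0, 1, 0, 0, 0, 0, 0, 0, 1, 0, 0, 0, 0, 0, 0, 1, 0, 0, 0, 0, 0, 0, 1, 0, 0, 0, 0, 0, 0, 1]
}}

```text
time_s: 9.85
eef_pos: [0.5167, 0.1377, 0.2314]
eef_rot: [0.145, 0.698, 0.137, -0.688]
wrist_force: [-0.5, -0.3, -0.3]
opening: 0.001
```

Call:
{"op": "carry_out", "data": {
  "motion": [0, 0, 0, 0, 0, 0, 1, 0, 0, 0, 0, 0, 0, 1, 0, 0, 0, 0, 0, 0, 1, 0, 0, 0, 0, 0, 0, 1, 0, 0, 0, 0, 0, 0, 1, 0, 0, 0, 0, 0, 0, 1, 0, 0, 0, 0, 0, 0, 1, 0, 0, 0, 0, 0, 0, 1, 0, 0, 0, 0, 0, 0, 1, 0, 0, 0, 0, 0, 0, 1]
}}

```text
time_s: 10.85
eef_pos: [0.5167, 0.1377, 0.2315]
eef_rot: [0.145, 0.698, 0.137, -0.687]
wrist_force: [-0.2, -0.0, 0.3]
opening: 0.001
```

Call:
{"op": "carry_out", "data": {
  "motion": [0, 0, 0, -0.03, 0, 0, 1, 0, 0, 0, -0.035, 0, 0, 1, 0, 0, 0, -0.03, 0, 0, 1, 0, 0, 0, 0, 0, 0, 1, -0.7, -0.7, -0.8, 0, 0.033, 0.014, 1, 0, 0, 0, 0, 0.033, 0.014, 1, 0, 0, 0, 0, 0.033, 0.014, 1, 0, 0, 0, 0, 0.033, 0.014, 1, 0, 0, 0, 0, 0.033, 0.014, 1, 0, 0, 0, 0, 0.033, 0.014, 1]
}}

```text
time_s: 11.85
eef_pos: [0.5163, -0.0787, 0.3259]
eef_rot: [-0.148, -0.69, -0.15, 0.693]
wrist_force: [0.2, -0.2, 0.1]
opening: 0.004
```

Call:
{"op": "carry_out", "data": {
  "motion": [0, 0, 0, 0, 0.033, 0.014, 1, 0, 0, 0, 0, 0.033, 0.014, 1, 0, 0, 0, 0, 0, 0, 1]
}}

```text
time_s: 12.15
eef_pos: [0.5165, -0.157, 0.3227]
eef_rot: [-0.146, -0.689, -0.149, 0.694]
wrist_force: [0.6, 0.7, -0.6]
opening: 0.001
```

```bash
python3 -c "
from h import *
to([.523,-.187,.25])"
```

```text
12.15 [ 0.5165 -0.157   0.3227] turn [0.4 0.3 0.3] shift [0.0725 0.0305 0.0059]
```

Call:
{"op": "carry_out", "data": {
  "motion": [0.4, 0.3, 0.3, 0, 0.03, 0.006, 1, 0, 0, 0, 0, 0, 0, 1, 0, 0, 0, 0.035, 0, 0, 1, 0, 0, 0, 0.035, 0, 0, 1, 0, 0, 0, 0.035, 0, 0, 1, 0, 0, 0, 0.02, 0, 0, 1, 0, 0, 0, 0, 0, 0, 1]
}}

```text
time_s: 12.85
eef_pos: [0.5224, -0.1826, 0.1906]
eef_rot: [-0.143, -0.692, -0.146, 0.692]
wrist_force: [-0.8, 0.8, 0.1]
opening: -0.003
```

```bash
python3 - <<'E'
from h import *
to([.523,-.187,.155])
e=ctrl.get_obs()["eef_pos"];out=[]
for c in("scene","top"):
    im=ctrl.camera(c);u=proj(c,e).astype(int);print(u,proj(c,[.523,-.187,.124]).round())
    for d in ctrl.landmark_of(c,"lid_knob")[:2]: print(round(d["conf"],2),W(c,d["point"]).round(3))
    x,y=np.clip(u-50,0,None);out.append(cv2.resize(im[y:y+100,x:x+100],(400,400),interpolation=0))
cv2.imwrite("pics/knob.png",np.hstack(out))
E
```

```text
12.85 [ 0.5224 -0.1826  0.1906] turn [-0.1 -0.   0.3] shift [0.0356 0.0045 0.0012]
[201 246] [207. 268.]
0.66 [ 0.525 -0.183  0.125]
[409 274] [405. 278.]
0.93 [ 0.52  -0.187  0.125]
```

View pics/knob.png

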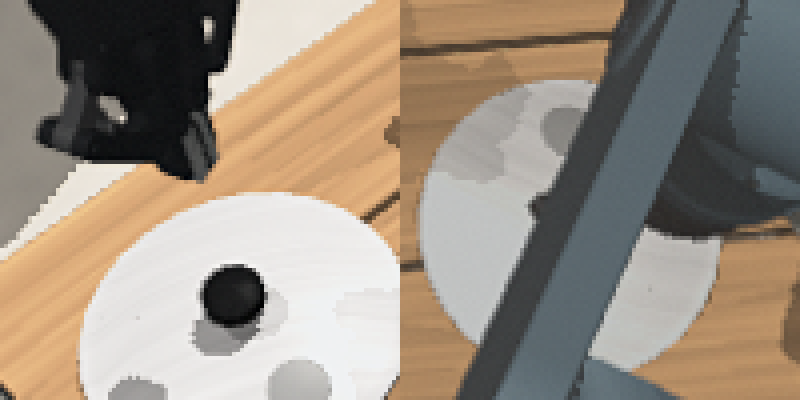

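Tip seen at (202,240) against a projection of (201,246), so it is at most about 15 mm higher than read. The knob is seen at (209,268) and projected at (207,268). I'll lower to nominal 46 mm for the grasp point and hold.

Call:
{"op": "carry_out", "data": {
  "motion": [0, 0, 0, 0.02, 0.004, 0, 1, 0, 0, 0, 0.018, 0, 0, 1, 0, 0, 0, 0, 0, 0, 1, 0, 0, 0, 0, 0, 0, 1, 0, 0, 0, 0, 0, 0, 1, 0, 0, 0, 0, 0, 0, 1, 0, 0, 0, 0, 0, 0, 1, 0, 0, 0, 0, 0, 0, 1, 0, 0, 0, 0, 0, 0, 1, 0, 0, 0, 0, 0, 0, 1]
}}

```text
time_s: 14.05
eef_pos: [0.5345, -0.1923, 0.1708]
eef_rot: [0.151, 0.7, 0.139, -0.684]
wrist_force: [-0.5, 0.1, -0.8]
opening: 0.0
```

Call:
{"op": "carry_out", "data": {
  "motion": [0, 0, 0, 0, 0, 0, 1, 0, 0, 0, 0, 0, 0, 1, 0, 0, 0, 0, 0, 0, 1, 0, 0, 0, 0, 0, 0, 1, 0, 0, 0, 0, 0, 0, 1, 0, 0, 0, 0, 0, 0, 1, 0, 0, 0, 0, 0, 0, 1, 0, 0, 0, 0, 0, 0, 1, 0, 0, 0, 0, 0, 0, 1, 0, 0, 0, 0, 0, 0, 1]
}}

```text
time_s: 15.05
eef_pos: [0.5343, -0.1921, 0.1703]
eef_rot: [0.151, 0.699, 0.139, -0.685]
wrist_force: [-0.0, 0.0, 0.0]
opening: -0.001
```

Call:
{"op": "carry_out", "data": {
  "motion": [0, 0, 0, 0, 0, 0, 1, 0, 0, 0, 0, 0, 0, 1, 0, 0, 0, 0, 0, 0, 1, 0, 0, 0, 0, 0, 0, 1, 0, 0, 0, 0, 0, 0, 1]
}}

```text
time_s: 15.55
eef_pos: [0.5343, -0.1922, 0.1703]
eef_rot: [0.151, 0.699, 0.139, -0.685]
wrist_force: [0.7, 0.4, 0.1]
opening: 0.004
```

```bash
python3 - <<'E'
from h import *
to([.523,-.187,.152])
im=ctrl.camera("scene");cv2.imwrite("pics/end.png",im)
for t in["mug_large_mouth","jar_top","lid_knob","mug_small_mouth","canister_top"]:
    for d in ctrl.landmark_of("scene",t)[:1]: print(t,round(d["conf"],2),W("scene",d["point"]).round(3))
E
```

```text
15.55 [ 0.5343 -0.1922  0.1703] turn [-0.  -1.  -1.2] shift [ 0.018  -0.0096  0.0086]
mug_large_mouth 0.89 [ 0.532 -0.355  0.178]
jar_top 0.8 [0.51  0.14  0.208]
lid_knob 0.7 [ 0.525 -0.015  0.142]
mug_small_mouth 0.56 [ 0.522 -0.016  0.142]
canister_top 0.77 [0.529 0.317 0.204]
```

View pics/end.png

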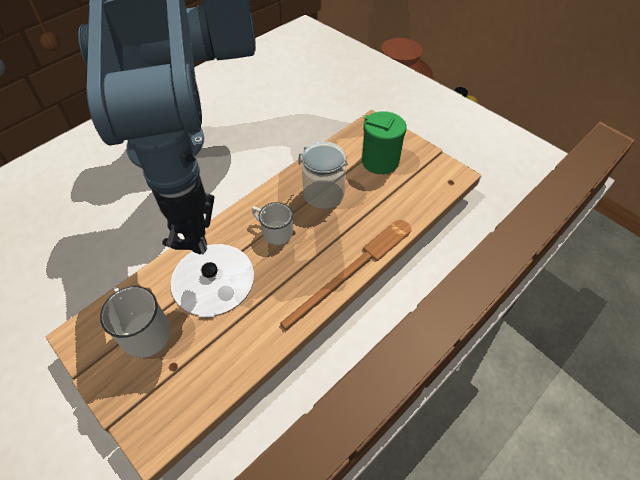

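The last move stopped short and drifted 12 mm in x. That is still inside the window, but I'll correct it.

Call:
{"op": "carry_out", "data": {
  "motion": [0, -1, -1.2, 0, -0.008, 0.009, 1, 0, 0, 0, 0.01, 0, 0, 1, 0, 0, 0, 0, 0, 0, 1]
}}

```text
time_s: 16.15
eef_pos: [0.5216, -0.188, 0.1592]
eef_rot: [-0.144, -0.691, -0.146, 0.693]
wrist_force: [-0.8, 0.0, -0.1]
opening: 0.007
```

```bash
python3 - <<'E'
from h import *
to([.523,-.187,.155])
e=ctrl.get_obs()["eef_pos"];out=[]
for c in("scene","top"):
    im=ctrl.camera(c);u=proj(c,e).astype(int);print(u,proj(c,[.523,-.187,.124]).round())
    x,y=np.clip(u-35,0,None);out.append(cv2.resize(im[y:y+70,x:x+70],(400,400),interpolation=0))
cv2.imwrite("pics/knob2.png",np.hstack(out))
E
```

```text
16.15 [ 0.5216 -0.188   0.1592] turn [-0.   0.1  0.2] shift [ 0.0042 -0.0003 -0.0017]
[202 257] [207. 268.]
[409 276] [405. 278.]
```

View pics/knob2.png

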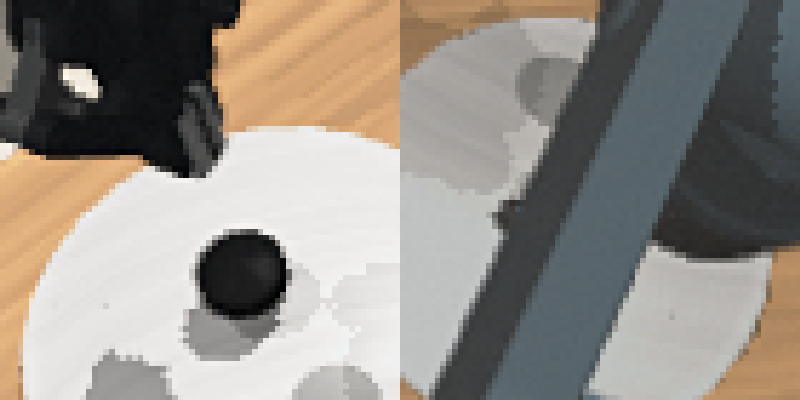

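The reading and picture agree to about 5 px (at most 15 mm). The grasp point is nominally 54 mm above the knob and within 2 mm sideways. I'll hold, then hand in.

Call:
{"op": "carry_out", "data": {
  "motion": [0, 0, 0, 0, 0, 0, 1, 0, 0, 0, 0, 0, 0, 1, 0, 0, 0, 0, 0, 0, 1, 0, 0, 0, 0, 0, 0, 1, 0, 0, 0, 0, 0, 0, 1, 0, 0, 0, 0, 0, 0, 1, 0, 0, 0, 0, 0, 0, 1, 0, 0, 0, 0, 0, 0, 1, 0, 0, 0, 0, 0, 0, 1, 0, 0, 0, 0, 0, 0, 1]
}}

```text
time_s: 17.25
eef_pos: [0.5231, -0.1888, 0.1612]
eef_rot: [0.145, 0.692, 0.145, -0.692]
wrist_force: [0.3, -0.1, -0.7]
opening: 0.001
```

Call:
{"op": "carry_out", "data": {
  "motion": [0, 0, 0, 0, 0, 0, 1, 0, 0, 0, 0, 0, 0, 1, 0, 0, 0, 0, 0, 0, 1, 0, 0, 0, 0, 0, 0, 1, 0, 0, 0, 0, 0, 0, 1, 0, 0, 0, 0, 0, 0, 1, 0, 0, 0, 0, 0, 0, 1, 0, 0, 0, 0, 0, 0, 1, 0, 0, 0, 0, 0, 0, 1, 0, 0, 0, 0, 0, 0, 1]
}}

```text
time_s: 18.25
eef_pos: [0.5231, -0.1888, 0.1611]
eef_rot: [-0.145, -0.692, -0.145, 0.692]
wrist_force: [-0.5, -1.0, -0.6]
opening: 0.003
```

```bash
python3 - <<'E'
from h import *
to([.523,-.187,.155])
e=ctrl.get_obs()["eef_pos"]
if np.hypot(*(e[:2]-[.523,-.187]))<.012 and .14<e[2]<.175: print("handing in",ctrl.hand_in())
E
```

```text
18.25 [ 0.5231 -0.1888  0.1611] turn [-0.  0. -0.] shift [ 0.0061 -0.0017 -0.0007]
the job is handed in; nothing more can be done
handing in None
```

I pointed with shut fingers at the larger mug, then the jar, then the lid knob, holding each for at least 2 s and crossing between them high up. I handed the job in at 18.3 s, still over the knob; no verdict was reported.

**Last checks:**
- **Final pose:** the reading puts the grasp point about 2 mm sideways of the knob and 56 mm above it.
- **Touch:** wrist force stayed at noise level, under 2 N, throughout. That is too coarse to prove contact stayed under 0.3 N, but every picture showed clear gaps.
- **Other things:** the mugs, jar and canister were found again within 4 mm of where they began, which is about the network's own accuracy. The stick was checked only by eye.

**What disagreed or failed:**
- **Fingertip height:** the scene pictures showed the fingertips 5 to 8 px higher than the TCP reading gave, up to about 20 mm at the jar. I left margin for it in all three windows.
- **Knob network:** in the last scene check it mistook the small mug for the knob. The knob's place comes from earlier agreeing measurements and the pictures.
- **Knob move:** the first move down to the knob drifted 12 mm in x and stopped short. It was still inside the window, and I corrected it.

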